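# Wind the instrument cassette out of its dock and set it on the tray

## Task

Turn the dock's crank clockwise to wind the blue instrument cassette out of its spring clips; you will feel the crank turn stiffly and then suddenly go light when the cassette lets go. Stop there, at most half a turn later, then lift the cassette out by its black handle and set it down (do not drop it) flat in the empty half of the steel tray and let go. Do not touch the cassette before the crank has freed it, and leave the mirror and syringe in the tray where they lie.

Things in the scene. Friction and masses are not known exactly. Their poses are not given: they have to be found in the camera images.
- dock: Fixed dock, grey base plate 150 x 315 x 12 mm; the cassette stands on this plate. Origin on the table under the cassette's starting place; its y axis is the way the cassette is pushed out, away from the crank; z up. A white gear housing (100 x 90 mm, top 76 mm above the table) at its -y end carries the crank; it drives a steel pusher. Position and yaw vary
- crank (a joint): Crank angle in rad, growing clockwise seen from above; 0 to 1.2 at the start, end stop 15.7. It turns lightly at first, stiffly (5 to 12 N at the knob, a little jerkily) once the pusher meets the cassette, and lightly again when the cassette leaves the clips, at about 11.2 rad in every case. It must not pass 14.6. It stays where it is left
- crank_knob (a point): Middle of the crank's upright blue knob: a cylinder 24 mm in diameter, reaching from 21 mm below to 21 mm above this point, free to spin on its pin; it circles 50 mm from the crank's axis. The flat steel crank arm lies just below it, its top 24 mm below this point
- crank_axis (a point): Point on the crank's vertical axis at the height of crank_knob (114 mm above the table); fixed to the dock
- cassette: Blue closed instrument cassette with slots, 90 (x) x 110 (y) x 36 mm high, 0.25 to 0.5 kg, in the dock. Origin at the centre of its underside, z up; its axes start along the dock's. It may jump a few mm as it lets go. It is clear of the clips when its origin is 44 mm or more along the dock's +y
- cassette_handle (a point): Middle of the black handle ridge on the cassette's lid: 14 mm thick (x), 70 mm long (y), 28 mm high, from 14 mm below this point (the lid's top face) to 14 mm above; 50 mm above the cassette's underside. Grip it across its thickness from above
- tray: Fixed stainless tray 260 (x) x 200 (y) mm, rim 18 mm above the table, walls 4 mm, floor about 4 mm thick. Origin at the centre of its underside. Instruments lie across its +x half, from 43 mm of x on; its -x half is empty. Position and yaw vary
- tray_place (a point): Middle of the tray's empty area, on the tray's floor, 45 mm to -x of the tray's centre; axes as the tray's. Room for the cassette either way round, square with the tray
- mirror: Dental mirror with an orange grip, 140 mm long (y), about 11 mm wide (head 22 mm), lying in the tray's +x half; origin under its middle. Leave it there
- syringe: Clear plastic syringe with blue tip, 130 mm long (y), 28 mm wide, 18 mm high, lying in the tray's +x half; origin under its middle. Leave it there
- dock_clear (a point): Point on the dock's base plate, 45 mm from dock along its +y: where the cassette's origin is when it has just left the clips. The two black spring clips squeeze its sides between 52 and 12 mm of the dock's -y (tops 40 mm above the table); low rails (26 mm above the table) guide it beyond. The pusher moves 5 mm per rad of crank
Not all that is in view belongs to the job. Leave any red look-alike of the cassette alone.

How it is judged:
By the outcome, as a careful person would: the job done as asked, in the order asked, and still so for the second after the job is handed in, with the robot touching nothing.
It also fails if it takes over 72 s, if anything falls off the work surface, if the arm or the gripper's body presses on something with over 40 N, if the wrist force passes 120 N, or if a joint passes its speed limit or range.

## Robot

A 6-joint arm with a two-finger parallel gripper is mounted at the origin on the work surface. World frame = base frame: x ahead of the robot, y to its left, z up, the work surface at z = 0. Lengths are in m, angles in rad, forces in N, time in s.
With the tool pointing down it reaches from about 0.3 to 0.875 m from the base axis. Payload 6.4 kg.
Tool frame: the origin (TCP) lies at the very end of the fingers, on their centre line; the grasp point (between the pads) lies tcp_to_grasp behind it (tcp_to_grasp is the distance from the TCP to the grasp point, in m); z points along the fingers, y is the direction in which the jaws open and shut (so a half turn about z gives the same grasp; the last joint's range is limited). The gripper opens to 85 mm and grips with 20 to 120 N. Pads are 22 mm wide; open, the fingers measure 114 mm over their backs; the gripper's body (76 mm by 85 mm) begins 54 mm behind the grasp point. The pads swing forward as they close: fully open they stand 13 mm farther back than shut.
Start: joints at [-1.473, 0.181, 1.607, -0, 1.354, -0.206], TCP at [0.172, -0.549, 0.195] pointing down, gripper open.
Joint ranges: [-2.99, 2.99], [-0.89, 2.07], [0.3, 2.58], [-1.14, 4.28], [0, 2.63], [-3.12, 3.12]. Speed limits (rad/s): [2.57, 2.57, 3.01, 3.14, 3.14, 3.14].

## Interface

Orientations are given as a unit quaternion [w, x, y, z].
In Python, from bench import get_obs, camera, hand_in, tcp_to_grasp gives the robot as it stands.
- The arm moves only by the shell command python3 -m inch 'ROWS' [OPENING]. ROWS is JSON, a list of rows, each an object with "delta_pos": the shift along the tool's x, y, z in cm, a list of three; "rotation": the turn, a rotation vector about the tool's x, y, z in rad, a list of three. In form: [{"delta_pos": [x, y, z], "rotation": [rx, ry, rz]}, ...]. A call has 1 to 10 rows; each row shifts and turns the commanded pose from where the row before left it, along the tool's axes as they then stand; what a row does not reach is not made up. A row lasts 1/10 s, in which the tool goes at most 50 mm and 8.59 degrees, less where a joint would pass 70% of its speed; a pose out of reach is approached as far as the arm can. A call is refused whole if a number of a shift passes 5 or a number of a turn 0.15, either way. A call with a gripper value outside its range is refused whole. OPENING is the finger opening in cm, from 0 to 8.54, set as the call begins (- or left out, the last holds). The fingers move at their own pace and stop on an object; the grip force is fixed at half the most. Time passes only in rows, so rows that do not move let the fingers close. It gives the time, the measured TCP pose, the force and the opening at its end, in the units of the state.
- get_obs(): the state, without advancing time (a new reading comes with each control period).
- camera(name): name is "side" or "top" or "wrist"; returns a dict with "color" (384x512x3 uint8, red, green, blue), "vfov" (degrees; the focal length in pixels is half the picture's height over the tangent of half this angle, whatever the lens; pixels are square), "cx", "cy" (the principal point, pixels), "eye" and "orientation" of the camera in the world; the wrist camera has in their place "T_tool_cam" (4x4, takes a point from camera to tool coordinates, whose origin is the TCP and whose axes are the flange's). Camera axes: x right, y down, z forward; pixel columns grow to the right and rows downward; lengths in m; the calibration is good to about 2 mm. A picture is of the moment at which its call begins: read the wrist's pose just before it. There is no depth.
- hand_in(): hands the job in, once; it reports no verdict.
The state is a dict: "time_s": time; "q": joint angles; "dq": joint speeds; "joint_efforts": joint torques, N m; "eef_pos": TCP position; "eef_rot": TCP orientation; "wrist_force": force on the tool from outside, world axes, zero at the start; "torque": the same for the moment, N m; "opening": opening from 0.0 (shut) to 1.0 (fully open).
Only numpy, scipy, OpenCV 4.12 (cv2) and the standard library are available. Lean on these libraries where they do the work, as an engineer would, in place of code of your own. Each camera call takes 0.05 s, during which the arm holds its last target.

## Working session

There is one attempt and no reset: what is moved stays moved. The work goes in short steps, Python scripts to look and compute and a shell command to move; the robot and the scene stay as the last step left them, time stands still between calls to the robot, and variables do not carry over. Pictures are saved under pics/ and viewed, and the job is handed in when it is done.

```bash
mkdir -p pics; ls
python3 - <<'E'
from bench import get_obs, camera, tcp_to_grasp
import cv2,json
print(tcp_to_grasp); o=get_obs()
print(o)
for n in ("side","top","wrist"):
    c=camera(n); cv2.imwrite(f"pics/{n}0.png",c["color"][:,:,::-1])
    print(n,{k:v for k,v in c.items() if k!="color"})
E
```

```text
pics
0.0187
{'time_s': 0.0, 'q': array([-1.47324756e+00,  1.81578773e-01,  1.60800450e+00, -3.51121864e-05,
        1.35381570e+00, -2.06305686e-01]), 'dq': array([-0.00037482, -0.00014206,  0.00034289,  0.00014739,  0.0018173 ,
       -0.00038677]), 'joint_efforts': array([ 2.51120095e-03, -4.44870472e+01, -3.51335657e+01, -8.02063960e-05,
        9.05327877e-03, -2.85608201e-05]), 'eef_pos': array([ 0.17197963, -0.54802273,  0.1939647 ]), 'eef_rot': array([-9.02758084e-04,  9.88480263e-01,  1.51347131e-01,  3.19726467e-05]), 'wrist_force': array([-0.05289757, -0.09132662,  0.10057468]), 'torque': array([-0.01026431,  0.04352036, -0.00928201]), 'opening': 0.9998683042182618}
side {'vfov': 55.52011679326007, 'cx': 252.61795474598415, 'cy': 184.51706745758858, 'eye': array([0.14406356, 0.56493442, 0.54471596]), 'orientation': array([ 0.12196479, -0.21010604,  0.85494119, -0.45831824])}
top {'vfov': 43.7107803712198, 'cx': 254.7377438661008, 'cy': 188.94230948425064, 'eye': array([ 0.2897028 , -0.0294623 ,  1.38562178]), 'orientation': array([-0.05258093,  0.71220038, -0.69850765,  0.04574858])}
wrist {'vfov': 67.17683494965948, 'cx': 252.66033563533173, 'cy': 193.79604643436247, 'T_tool_cam': array([[ 3.07973974e-04, -9.50197485e-01, -3.11648270e-01,
         7.87659869e-02],
       [ 9.99999468e-01, -1.42078282e-05,  1.03152844e-03,
         4.30937600e-05],
       [-9.84583572e-04, -3.11648421e-01,  9.50196975e-01,
        -1.80360982e-01],
       [ 0.00000000e+00,  0.00000000e+00,  0.00000000e+00,
         1.00000000e+00]])}
```

View pics/side0.png

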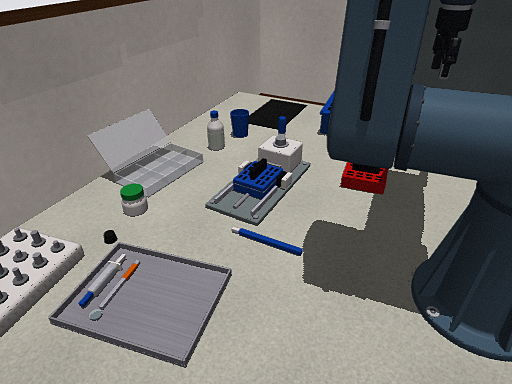

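View pics/top0.png

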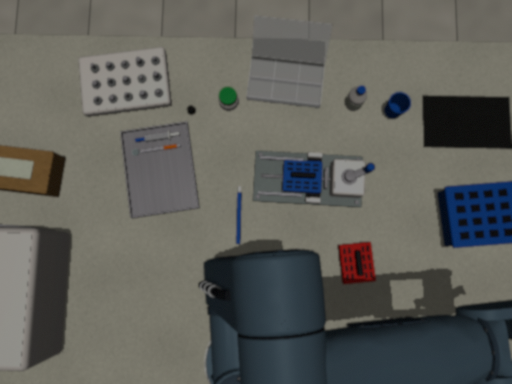

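View pics/wrist0.png

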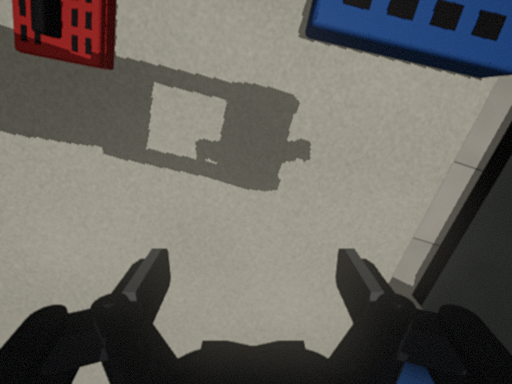

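The top view shows the dock at about (308,178), with the blue cassette at (302,177), the housing at (348,177) and the blue knob at (368,168). The tray is at about (160,170).

Things that could be taken for the cassette are the red one (357,262), the blue rack (480,213), the blue cup (398,104) and the pen (239,215). I choose (302,177), because it has slots and a black handle and sits in the dock. I'll check it in a close crop.

```bash
cat > h.py <<'E'
import numpy as np, cv2
from scipy.spatial.transform import Rotation as R
def rot(q): return R.from_quat([q[1],q[2],q[3],q[0]]).as_matrix()
def pose(c,o=None):
    if "eye" in c: return rot(c["orientation"]),np.array(c["eye"])
    T=np.array(c["T_tool_cam"]);Rt=rot(o["eef_rot"])
    return Rt@T[:3,:3],Rt@T[:3,3]+o["eef_pos"]
def K(c):
    f=c["color"].shape[0]/2/np.tan(np.radians(c["vfov"]/2)); return f,c["cx"],c["cy"]
def ray(c,u,v,o=None):
    f,cx,cy=K(c);Rm,e=pose(c,o); d=Rm@np.array([(u-cx)/f,(v-cy)/f,1]); return e,d/np.linalg.norm(d)
def onz(c,u,v,z,o=None):
    e,d=ray(c,u,v,o); return e+d*(z-e[2])/d[2]
def proj(c,p,o=None):
    f,cx,cy=K(c);Rm,e=pose(c,o);q=Rm.T@(np.array(p)-e);return np.array([f*q[0]/q[2]+cx,f*q[1]/q[2]+cy])
E
python3 - <<'E'
from h import *
from bench import camera
c=camera("top");s=camera("side")
np.save("pics/top.npy",c,allow_pickle=True);np.save("pics/side.npy",s,allow_pickle=True)
a=cv2.resize(c["color"][140:215,240:390],None,fx=5,fy=5,interpolation=cv2.INTER_CUBIC)
b=cv2.resize(c["color"][110:225,110:210],None,fx=5,fy=5,interpolation=cv2.INTER_CUBIC)
d=cv2.resize(s["color"][110:230,200:320],None,fx=5,fy=5,interpolation=cv2.INTER_CUBIC)
for n,i in zip(("ca","cb","cd"),(a,b,d)): cv2.imwrite(f"pics/{n}.png",i[:,:,::-1])
E
```

```text
(no output)
```

View pics/ca.png

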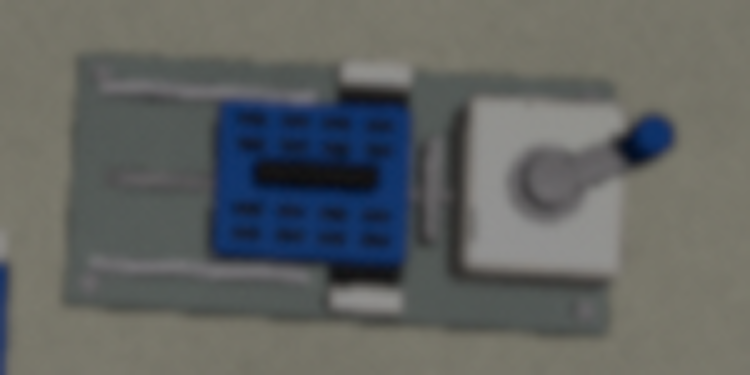

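View pics/cb.png

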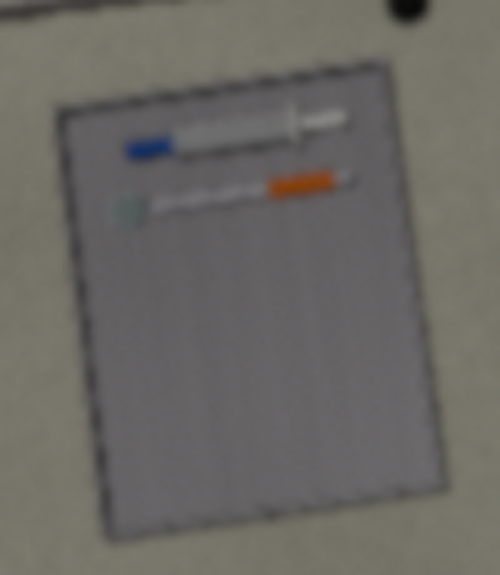

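View pics/cd.png

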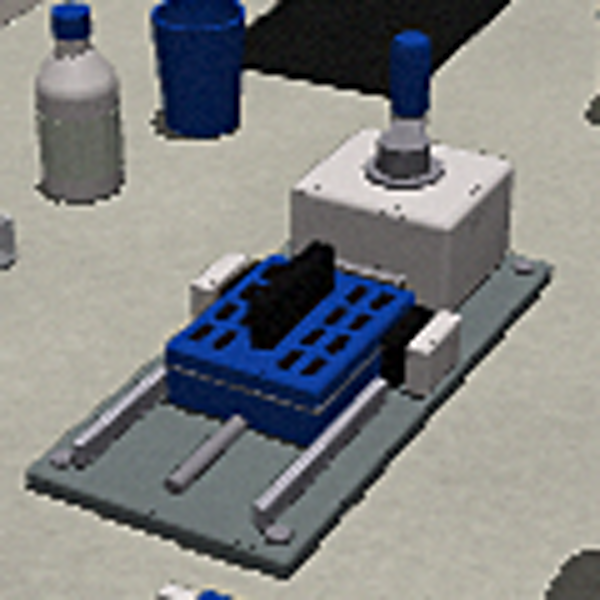

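Run:
```python
from h import *
c=np.load("pics/top.npy",allow_pickle=True).item();s=np.load("pics/side.npy",allow_pickle=True).item()
T=lambda x,y:(240+x/5-.4,140+y/5-.4)
np.set_printoptions(precision=4,suppress=True)
print("plate");P=[onz(c,*T(*p),.012) for p in [(80,57),(612,82),(606,333),(65,303)]]
print(np.array(P))
# directions
for a,b in ((0,1),(3,2)): d=P[a]-P[b]; print("yaw of y",np.degrees(np.arctan2(d[1],d[0])),np.linalg.norm(d))
for a,b in ((0,3),(1,2)): d=P[a]-P[b]; print("yaw of x",np.degrees(np.arctan2(d[1],d[0])),np.linalg.norm(d))
# lid mask
hsv=cv2.cvtColor(c["color"],cv2.COLOR_RGB2HSV)
m=cv2.inRange(hsv,(105,150,50),(125,255,255))
mm=np.zeros_like(m);mm[155:200,275:330]=m[155:200,275:330]
mm=cv2.morphologyEx(mm,cv2.MORPH_CLOSE,np.ones((5,5)))
r=cv2.minAreaRect(max(cv2.findContours(mm,0,1)[0],key=cv2.contourArea));print(r)
B=np.array([onz(c,*p,.048) for p in cv2.boxPoints(r)]);print(B,B.mean(0))
mk=np.zeros_like(m);mk[155:180,360:382]=m[155:180,360:382]
ys,xs=np.nonzero(mk);print("knob top px",xs.mean(),ys.mean(),len(xs),onz(c,xs.mean(),ys.mean(),.125))
hs=cv2.cvtColor(s["color"],cv2.COLOR_RGB2HSV);ms=cv2.inRange(hs,(105,150,50),(125,255,255))
ys2,xs2=np.nonzero(ms[112:136,275:290]);u,v=xs2.mean()+275,ys2.mean()+112;print("side",u,v,len(xs2))
e1,d1=ray(c,xs.mean(),ys.mean());e2,d2=ray(s,u,v)
A=np.stack([d1,-d2],1);t=np.linalg.lstsq(A,e2-e1,rcond=None)[0];print(e1+d1*t[0],e2+d2*t[1])
print("hub",onz(c,*T(548,178),.09),"handle",onz(c,*T(316,175),.070))
print("house",np.array([onz(c,*T(*p),.076) for p in [(470,97),(620,105),(613,277),(463,273)]]))
Q=lambda x,y:(110+x/5-.4,110+y/5-.4)
P=[onz(c,*Q(*p),.018) for p in [(60,108),(388,65),(447,490),(110,540)]]
print("tray",np.array(P),np.mean(P,0))
for a,b in ((0,1),(3,2)): d=P[a]-P[b]; print("yaw of y",np.degrees(np.arctan2(d[1],d[0])),np.linalg.norm(d))
for a,b in ((0,3),(1,2)): d=P[a]-P[b]; print("yaw of x",np.degrees(np.arctan2(d[1],d[0])),np.linalg.norm(d))
```

```text
plate
[[ 0.5943 -0.0145  0.012 ]
 [ 0.585  -0.3255  0.012 ]
 [ 0.4376 -0.3204  0.012 ]
 [ 0.449  -0.0087  0.012 ]]
yaw of y 88.29297583617567 0.31111575667680946
yaw of y 87.89621243676427 0.31191289377557574
yaw of x -2.2866843023245957 0.14534902815590356
yaw of x -1.9714771994795772 0.147503086688706
((302.0215148925781, 175.61231994628906), (37.608673095703125, 32.28355026245117), 3.1798300743103027)
[[ 0.4734 -0.0926  0.048 ]
 [ 0.5661 -0.0965  0.048 ]
 [ 0.562  -0.2033  0.048 ]
 [ 0.4695 -0.1983  0.048 ]] [ 0.5178 -0.1477  0.048 ]
knob top px 369.7435897435897 167.05128205128204 39 [ 0.531  -0.3214  0.125 ]
side 281.55645161290323 123.87096774193549 124
[ 0.5331 -0.324   0.114 ] [ 0.5328 -0.3241  0.1139]
hub [ 0.5139 -0.2731  0.09  ] handle [ 0.5167 -0.1479  0.07  ]
house [[ 0.5613 -0.2327  0.076 ]
 [ 0.5583 -0.316   0.076 ]
 [ 0.4618 -0.311   0.076 ]
 [ 0.4624 -0.2286  0.076 ]]
tray [[0.6453 0.3807 0.018 ]
 [0.6747 0.1886 0.018 ]
 [0.424  0.1447 0.018 ]
 [0.3915 0.3371 0.018 ]] [0.5339 0.2628 0.018 ]
yaw of y 98.71192497760072 0.19439124697983337
yaw of y 99.58530120344233 0.1950866464364792
yaw of x 9.765973261819074 0.25743847647658036
yaw of x 9.929729954042958 0.2544787470701384
```

Close crop confirms it: the blue slotted cassette with a black handle is in the dock clips, and the crank knob sits on the white housing. I'll turn the tool so the jaws lie along the dock's x, then go over for a closer look.

```bash
python3 -m inch '[{"delta_pos":[0,0,-0.4],"rotation":[0,0,-0.137]},{"delta_pos":[0,0,-0.4],"rotation":[0,0,-0.137]},{"delta_pos":[0,0,-0.4],"rotation":[0,0,-0.137]},{"delta_pos":[0,0,-0.4],"rotation":[0,0,-0.137]},{"delta_pos":[0,0,-0.4],"rotation":[0,0,-0.137]},{"delta_pos":[0,0,-0.4],"rotation":[0,0,-0.137]},{"delta_pos":[0,0,-0.4],"rotation":[0,0,-0.137]},{"delta_pos":[0,0,-0.4],"rotation":[0,0,-0.137]},{"delta_pos":[0,0,-0.4],"rotation":[0,0,-0.137]},{"delta_pos":[0,0,0],"rotation":[0,0,0]}]'; python3 -c "
from h import *;from bench import get_obs
o=get_obs();M=rot(o['eef_rot']);print(M.round(3));print(M.T@(np.array([.523,-.22,.23])-o['eef_pos'])*100)"
```

```text
time_s: 1.25
eef_pos: [0.1721, -0.549, 0.2314]
eef_rot: [0.0, 0.719, 0.695, -0.0]
wrist_force: [0.5, 0.5, -0.6]
opening: 0.995
[[ 0.033  0.999  0.   ]
 [ 0.999 -0.033 -0.001]
 [-0.001  0.    -1.   ]]
[34.02821533 33.99449977  0.11546637]
```

```bash
python3 -m inch '[{"delta_pos":[2,2,0],"rotation":[0,0,0]},{"delta_pos":[3,3,0],"rotation":[0,0,0]},{"delta_pos":[3.4,3.4,0],"rotation":[0,0,0]},{"delta_pos":[3.4,3.4,0],"rotation":[0,0,0]},{"delta_pos":[3.4,3.4,0],"rotation":[0,0,0]},{"delta_pos":[3.4,3.4,0],"rotation":[0,0,0]},{"delta_pos":[3.4,3.4,0],"rotation":[0,0,0]},{"delta_pos":[3.4,3.4,0],"rotation":[0,0,0]},{"delta_pos":[3.4,3.4,0],"rotation":[0,0,0]},{"delta_pos":[3,3,0],"rotation":[0,0,0]}]'; python3 -m inch '[{"delta_pos":[2,2,0],"rotation":[0,0,0]},{"delta_pos":[0,0,0],"rotation":[0,0,0]},{"delta_pos":[0,0,0],"rotation":[0,0,0]}]'
python3 - <<'E'
from h import *
from bench import get_obs,camera
o=get_obs();w=camera("wrist");np.save("pics/w1.npy",(o,w),allow_pickle=True)
t=camera("top");np.save("pics/t1.npy",t,allow_pickle=True)
cv2.imwrite("pics/w1.png",w["color"][:,:,::-1]);print(o["eef_pos"])
E
```

```text
time_s: 2.25
eef_pos: [0.502, -0.2397, 0.2307]
eef_rot: [0.0, 0.72, 0.694, 0.0]
wrist_force: [0.5, -1.3, -0.0]
opening: 0.998
time_s: 2.55
eef_pos: [0.5213, -0.2219, 0.2304]
eef_rot: [-0.0, 0.719, 0.695, -0.0]
wrist_force: [0.2, 0.2, -0.4]
opening: 0.998
[ 0.52128511 -0.22189987  0.23040792]
```

View pics/w1.png

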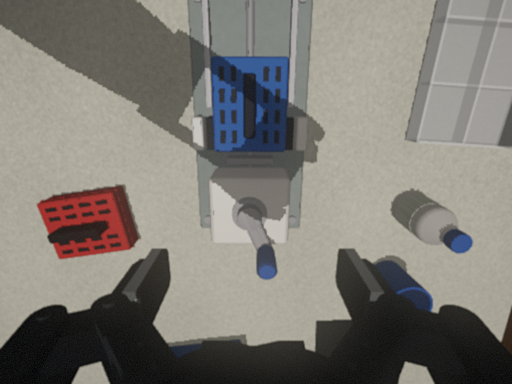

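Run:
```python
from h import *
o,w=np.load("pics/w1.npy",allow_pickle=True)
t=np.load("pics/t1.npy",allow_pickle=True).item();s=np.load("pics/side.npy",allow_pickle=True).item()
cr=lambda i,x0,x1,y0,y1,n,f:cv2.imwrite(n,cv2.resize(i[y0:y1,x0:x1],None,fx=f,fy=f,interpolation=cv2.INTER_CUBIC)[:,:,::-1])
cr(w["color"],200,300,160,285,"pics/w1c.png",4.5)
m=cv2.inRange(cv2.cvtColor(w["color"],cv2.COLOR_RGB2HSV),(105,120,30),(125,255,255))
mk=np.zeros_like(m);mk[235:285,250:285]=m[235:285,250:285]
ys,xs=np.nonzero(mk);print(xs.mean(),ys.mean(),xs.min(),xs.max(),ys.min(),ys.max())
np.set_printoptions(precision=4,suppress=True)
print(onz(w,xs.mean(),ys.mean(),.114,o))
def tri(r1,r2):
    (e1,d1),(e2,d2)=r1,r2;k=np.linalg.lstsq(np.stack([d1,-d2],1),e2-e1,rcond=None)[0];return e1+d1*k[0],e2+d2*k[1]
print(tri(ray(w,xs.mean(),ys.mean(),o),ray(s,281.56,123.87)))
for z in(.08,.085,.09): print("hub",onz(w,249,212,z,o))
mb=np.zeros_like(m);mb[40:160,200:300]=m[40:160,200:300];mb=cv2.morphologyEx(mb,cv2.MORPH_CLOSE,np.ones((9,9)))
r=cv2.minAreaRect(max(cv2.findContours(mb,0,1)[0],key=cv2.contourArea))
B=np.array([onz(w,*p,.048,o) for p in cv2.boxPoints(r)]);print(r,B,B.mean(0))
```

```text
266.6907894736842 271.8157894736842 259 274 266 278
[ 0.5328 -0.3378  0.114 ]
(array([ 0.5329, -0.3406,  0.1097]), array([ 0.5385, -0.3372,  0.1076]))
hub [ 0.5138 -0.2745  0.08  ]
hub [ 0.5139 -0.2725  0.085 ]
hub [ 0.5141 -0.2705  0.09  ]
((250.0, 103.5), (93.0, 76.0), 90.0) [[ 0.4779 -0.0955  0.048 ]
 [ 0.5647 -0.0985  0.048 ]
 [ 0.5651 -0.2051  0.048 ]
 [ 0.4696 -0.2019  0.048 ]] [ 0.5193 -0.1502  0.048 ]
```

View pics/w1c.png

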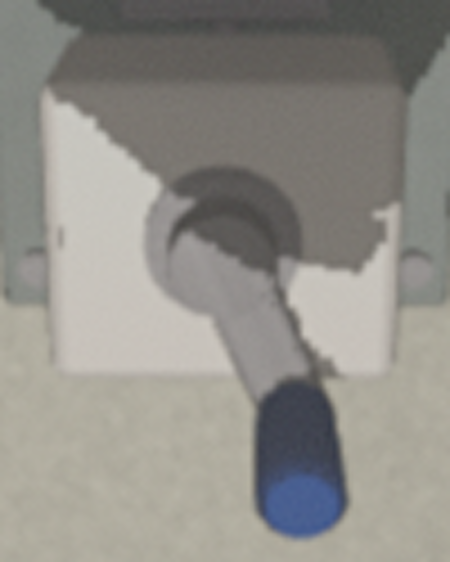

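Run:
```python
from h import *
o,w=np.load("pics/w1.npy",allow_pickle=True)
np.set_printoptions(precision=4,suppress=True)
C=lambda x,y:(200+x/4.5-.4,160+y/4.5-.4)
k=onz(w,*C(302,505),.135,o);a=onz(w,*C(221,257),.09,o);f=onz(w,*C(222,247),.082,o)
print("knob",k,"axis",a,f,np.linalg.norm((k-a)[:2]))
h=np.array([onz(w,*C(*p),.076,o) for p in [(70,85),(405,90),(390,375),(62,373)]]);print(h,h.mean(0))
M=rot(o['eef_rot']);print(M.T@(np.array([.5325,-.324,.16])-o['eef_pos'])*100)
```

```text
knob [ 0.5321 -0.324   0.135 ] axis [ 0.5135 -0.2765  0.09  ] [ 0.5136 -0.277   0.082 ] 0.050964560022360064
[[ 0.4748 -0.2316  0.076 ]
 [ 0.5639 -0.236   0.076 ]
 [ 0.5601 -0.3206  0.076 ]
 [ 0.4661 -0.3168  0.076 ]] [ 0.5162 -0.2762  0.076 ]
[-10.1649   1.483    7.0393]
```

```bash
python3 -m inch '[{"delta_pos":[-2,0.3,1.0],"rotation":[0,0,0]},{"delta_pos":[-3,0.4,1.5],"rotation":[0,0,0]},{"delta_pos":[-3,0.4,1.5],"rotation":[0,0,0]},{"delta_pos":[-2.15,0.4,1.5],"rotation":[0,0,0]},{"delta_pos":[0,0,0.5],"rotation":[0,0,0]},{"delta_pos":[0,0,0],"rotation":[0,0,0]}]' 5.0
python3 - <<'E'
from h import *
from bench import get_obs,camera
o=get_obs();w=camera("wrist")
cv2.imwrite("pics/w2.png",w["color"][:,:,::-1]);print(o["eef_pos"],o["opening"])
print(rot(o['eef_rot']).T@(np.array([.5322,-.324,.103])-o['eef_pos'])*100)
E
```

```text
time_s: 3.25
eef_pos: [0.5312, -0.3249, 0.1695]
eef_rot: [-0.001, 0.72, 0.694, -0.0]
wrist_force: [0.3, -0.1, -0.2]
opening: 0.584
[ 0.53123219 -0.3248764   0.16954695] 0.5843232324160179
[0.07832612 0.10728075 6.65465042]
```

View pics/w2.png

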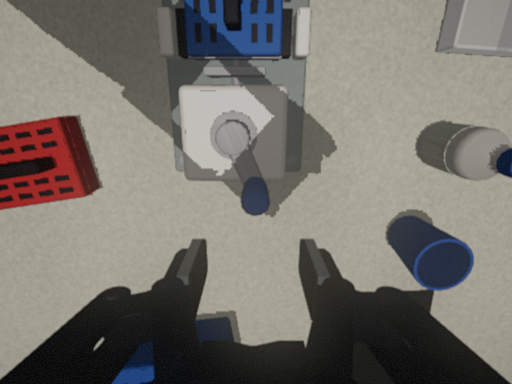

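Run:
```python
from h import *
from bench import get_obs,camera
o=get_obs();_,w=np.load("pics/w1.npy",allow_pickle=True)
print(proj(w,[.5322,-.324,.135],o),proj(w,[.5322,-.324,.093],o),proj(w,[.5138,-.277,.09],o))
```

```text
[254.34759655 203.38681088] [254.14851175 187.9586986 ] [231.74732328 137.36449693]
```

The knob at (255,203) and the hub at (232,137) match the projections, so I'll descend and grip.

```bash
python3 -m inch '[{"delta_pos":[0.1,0.1,1.5],"rotation":[0,0,0]},{"delta_pos":[0,0,2],"rotation":[0,0,0]},{"delta_pos":[0,0,1.6],"rotation":[0,0,0]},{"delta_pos":[0,0,1],"rotation":[0,0,0]},{"delta_pos":[0,0,0.5],"rotation":[0,0,0]},{"delta_pos":[0,0,0],"rotation":[0,0,0]}]'
python3 -m inch '[{"delta_pos":[0,0,0],"rotation":[0,0,0]},{"delta_pos":[0,0,0],"rotation":[0,0,0]},{"delta_pos":[0,0,0],"rotation":[0,0,0]},{"delta_pos":[0,0,0],"rotation":[0,0,0]},{"delta_pos":[0,0,0],"rotation":[0,0,0]}]' 0
python3 -c "
from h import *;from bench import get_obs
o=get_obs();print(o['eef_pos'],o['wrist_force'],o['opening'],rot(o['eef_rot']).round(3))"
```

```text
time_s: 3.9
eef_pos: [0.5337, -0.3229, 0.1042]
eef_rot: [-0.001, 0.719, 0.695, -0.0]
wrist_force: [-0.2, 0.1, -0.1]
opening: 0.586
time_s: 4.4
eef_pos: [0.534, -0.3235, 0.1051]
eef_rot: [0.0, 0.719, 0.695, 0.0]
wrist_force: [0.2, 0.5, 0.1]
opening: -0.003
[ 0.53400453 -0.32346636  0.10514966] [0.23217002 0.46248349 0.08880153] -0.0033593563062469622 [[ 0.034  0.999  0.   ]
 [ 0.999 -0.034 -0.   ]
 [-0.     0.    -1.   ]]
```

Run:
```python
from h import *
from bench import get_obs,camera
for n in("wrist","side","top"):
    w=camera(n);i=w["color"]
    if n=="side": i=cv2.resize(i[80:230,200:400],None,fx=4,fy=4,interpolation=cv2.INTER_CUBIC)
    cv2.imwrite(f"pics/{n}3.png",i[:,:,::-1])
```

```text
(no output)
```

View pics/wrist3.png

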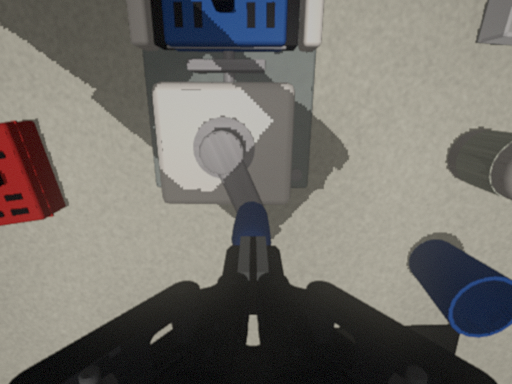

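View pics/side3.png

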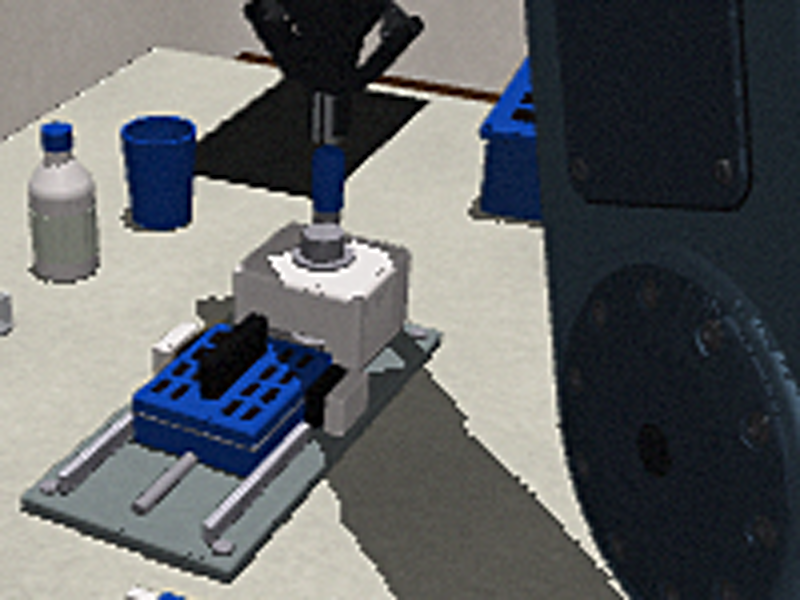

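Run:
```python
from h import *
from bench import get_obs
o=get_obs();_,w=np.load("pics/w1.npy",allow_pickle=True);s=np.load("pics/side.npy",allow_pickle=True).item()
for n,p in dict(tcp=o["eef_pos"],top=[.5322,-.324,.135],bot=[.5322,-.324,.093]).items():
    q=proj(s,p); print(n,"wrist",proj(w,p,o),"side",q,(q-[200,80])*4)
print(onz(w,252,238,.105,o), ray(w,252,238,o))
a=cv2.imread("pics/wrist3.png")[180:300,190:310];cv2.imwrite("pics/w3c.png",cv2.resize(a,None,fx=5,fy=5,interpolation=cv2.INTER_CUBIC))
```

```text
tcp wrist [254.14871369 222.04748244] side [281.00539084 126.78382557] [324.02156335 187.13530229]
top wrist [251.48076488 244.07634128] side [281.93389176 117.02773463] [327.73556705 148.11093851]
bot wrist [251.71625514 216.16872025] side [281.52363449 130.62695026] [326.09453794 202.50780102]
[ 0.53204243 -0.33530175  0.105     ] (array([ 0.53560946, -0.24394599,  0.28532464]), array([-0.01764307, -0.45186009, -0.89191433]))
```

View pics/w3c.png

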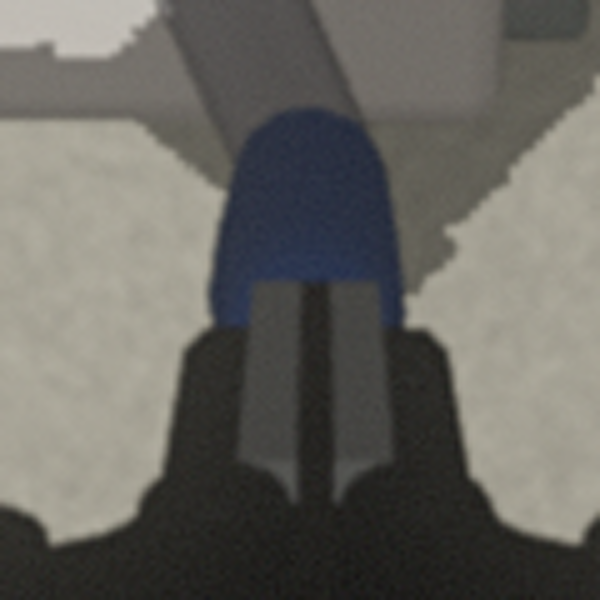

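Run:
```python
from h import *
_,w=np.load("pics/w1.npy",allow_pickle=True)
T=np.array(w["T_tool_cam"]);f,cx,cy=K(w)
def pr(p):
    q=T[:3,:3].T@(np.array(p)-T[:3,3]);return (f*q[:2]/q[2]+[cx,cy]).round(1)
for z in (0,-.01,-.02,-.03,-.04):print(z,"shut front",pr([.011,.0,z]),"back",pr([-.011,0,z]),"open",pr([.011,.0427,z]),pr([.011,-.0427,z]))
```

```text
0 shut front [254.2 206.9] back [254.1 236.7] open [318.2 206.9] [190.1 206.8]
-0.01 shut front [254.3 212.5] back [254.2 243.6] open [321.6 212.5] [186.9 212.5]
-0.02 shut front [254.3 218.7] back [254.3 251.2] open [325.4 218.7] [183.3 218.7]
-0.03 shut front [254.4 225.6] back [254.3 259.7] open [329.6 225.7] [179.3 225.6]
-0.04 shut front [254.5 233.4] back [254.4 269.1] open [334.3 233.4] [174.7 233.4]
```

Run:
```python
import cv2
from bench import camera
i=camera("side")["color"][85:145,255:310]
cv2.imwrite("pics/s4.png",cv2.resize(i,None,fx=10,fy=10,interpolation=cv2.INTER_NEAREST)[:,:,::-1])
```

```text
(no output)
```

View pics/s4.png

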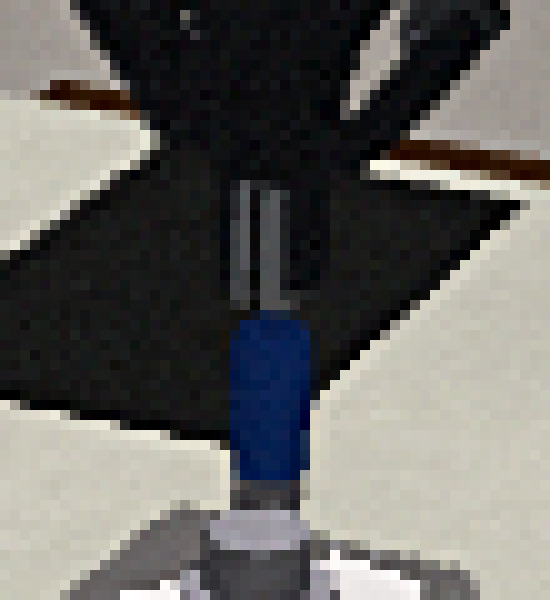

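The gripper shut on nothing. Both the wrist view (tips at (253,236), over the knob's top) and the side view (tips ending at the knob's top, v≈116) show the real fingertips about 4 cm behind the reported TCP. So they're just above the knob. I'll open, go lower while watching the force, and grip again.

```bash
python3 -m inch '[{"delta_pos":[0,-0.15,-0.3],"rotation":[0,0,0]},{"delta_pos":[0,0,0],"rotation":[0,0,0]},{"delta_pos":[0,0,0],"rotation":[0,0,0]},{"delta_pos":[0,0,0],"rotation":[0,0,0]}]' 5.0
python3 -m inch '[{"delta_pos":[0,0,1],"rotation":[0,0,0]},{"delta_pos":[0,0,1],"rotation":[0,0,0]},{"delta_pos":[0,0,0],"rotation":[0,0,0]}]'
python3 - <<'E'
from bench import get_obs,camera;import cv2
w=camera("wrist")["color"];cv2.imwrite("pics/w5.png",w[:,:,::-1]);print(get_obs()["eef_pos"])
i=camera("side")["color"][80:150,240:330];cv2.imwrite("pics/s5.png",cv2.resize(i,None,fx=7,fy=7)[:,:,::-1])
E
```

```text
time_s: 5.0
eef_pos: [0.5324, -0.3233, 0.1079]
eef_rot: [0.0, 0.719, 0.695, -0.0]
wrist_force: [-0.2, 0.1, 0.2]
opening: 0.581
time_s: 5.3
eef_pos: [0.531, -0.3221, 0.0852]
eef_rot: [-0.002, 0.719, 0.695, -0.0]
wrist_force: [0.5, -0.1, -0.4]
opening: 0.584
[ 0.53144548 -0.32244737  0.08609114]
```

View pics/w5.png

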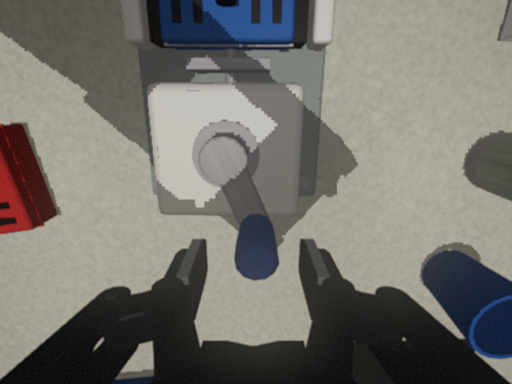

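View pics/s5.png

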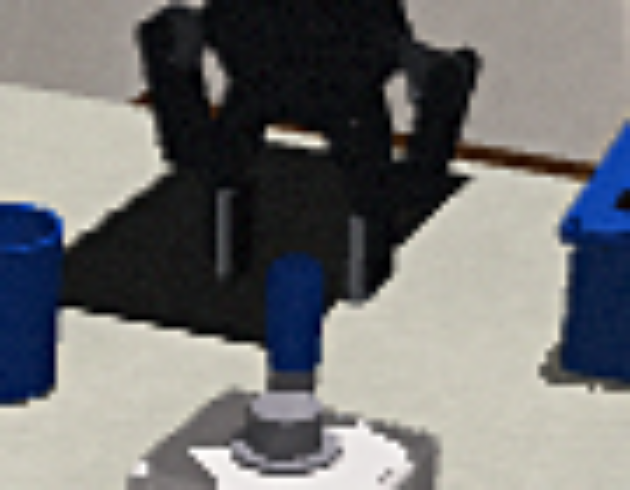

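```bash
python3 -m inch '[{"delta_pos":[0,0,0.8],"rotation":[0,0,0]},{"delta_pos":[0,0,0.8],"rotation":[0,0,0]},{"delta_pos":[0,0,0.4],"rotation":[0,0,0]},{"delta_pos":[0,0,0],"rotation":[0,0,0]}]'
python3 -m inch '[{"delta_pos":[0,0,0],"rotation":[0,0,0]},{"delta_pos":[0,0,0],"rotation":[0,0,0]},{"delta_pos":[0,0,0],"rotation":[0,0,0]},{"delta_pos":[0,0,0],"rotation":[0,0,0]},{"delta_pos":[0,0,0],"rotation":[0,0,0]}]' 0
python3 - <<'E'
from bench import get_obs,camera;import cv2
w=camera("wrist")["color"];cv2.imwrite("pics/w6.png",w[:,:,::-1])
o=get_obs();print(o["eef_pos"],o["opening"],o["wrist_force"])
E
```

```text
time_s: 5.8
eef_pos: [0.5318, -0.3227, 0.0667]
eef_rot: [-0.001, 0.719, 0.695, -0.0]
wrist_force: [0.5, 0.5, 0.2]
opening: 0.588
time_s: 6.3
eef_pos: [0.5327, -0.3236, 0.0684]
eef_rot: [0.001, 0.719, 0.695, 0.0]
wrist_force: [0.6, -0.1, 3.1]
opening: 0.253
[ 0.53274625 -0.32357046  0.06842939] 0.2527597321768843 [0.50414879 0.22589475 3.60247372]
```

View pics/w6.png

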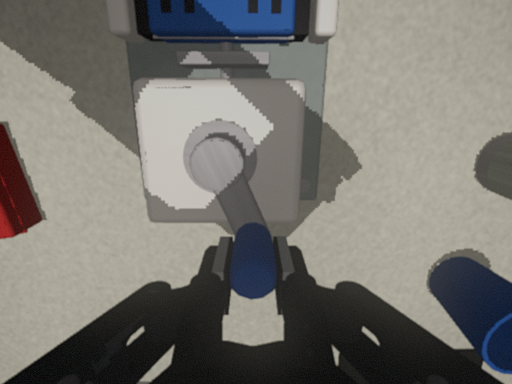

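Run:
```python
import numpy as np
p=np.radians(156+11.25*np.arange(33));P=np.stack([5*np.cos(p),5*np.sin(p)],1).round(2)
for k,d in enumerate(np.diff(P,axis=0).round(2)): print(k+1,d.tolist())
```

```text
1 [-0.31, -0.93]
2 [-0.12, -0.97]
3 [0.07, -0.98]
4 [0.26, -0.94]
5 [0.44, -0.88]
6 [0.6, -0.77]
7 [0.74, -0.64]
8 [0.86, -0.49]
9 [0.93, -0.31]
10 [0.97, -0.12]
11 [0.98, 0.07]
12 [0.94, 0.26]
13 [0.88, 0.44]
14 [0.77, 0.6]
15 [0.64, 0.74]
16 [0.49, 0.86]
17 [0.31, 0.93]
18 [0.12, 0.97]
19 [-0.07, 0.98]
20 [-0.26, 0.94]
21 [-0.44, 0.88]
22 [-0.6, 0.77]
23 [-0.74, 0.64]
24 [-0.86, 0.49]
25 [-0.93, 0.31]
26 [-0.97, 0.12]
27 [-0.98, -0.07]
28 [-0.94, -0.26]
29 [-0.88, -0.44]
30 [-0.77, -0.6]
31 [-0.64, -0.74]
32 [-0.49, -0.86]
```

First a few steps (rows 1–4), then a check.

```bash
cat > st.py <<'E'
from h import *
from bench import get_obs
o=get_obs();M=rot(o["eef_rot"]);a=np.array([.5138,-.277,0])
r=M.T@(o["eef_pos"]-a);f=M.T@o["wrist_force"]
ph=np.arctan2(r[1],r[0]);er=np.array([np.cos(ph),np.sin(ph)]);et=np.array([-er[1],er[0]])
print("t",round(o["time_s"],2),"phi",round(np.degrees(ph)%360,1),"r",round(np.hypot(*r[:2])*100,2),"tool xy cm",(r[:2]*100).round(2),"z",o["eef_pos"][2].round(4),"Ftan",(f[:2]@et).round(1),"Frad",(f[:2]@er).round(1),"Fz",f[2].round(1),"op",round(o["opening"],3))
E
python3 st.py
python3 -m inch '[{"delta_pos":[-0.31,-0.93,0],"rotation":[0,0,0]},{"delta_pos":[-0.12,-0.97,0],"rotation":[0,0,0]},{"delta_pos":[0.07,-0.98,0],"rotation":[0,0,0]},{"delta_pos":[0.26,-0.94,0],"rotation":[0,0,0]}]'; python3 st.py
```

```text
t 6.35 phi 155.9 r 5.03 tool xy cm [-4.59  2.06] z 0.0684 Ftan -0.6 Frad -0.0 Fz -3.6 op 0.253
time_s: 6.75
eef_pos: [0.4938, -0.3224, 0.0683]
eef_rot: [0.0, 0.719, 0.695, 0.001]
wrist_force: [3.4, 5.6, 4.7]
opening: 0.251
t 6.75 phi 201.7 r 4.95 tool xy cm [-4.6  -1.84] z 0.0683 Ftan -0.9 Frad -6.6 Fz -4.7 op 0.251
```

```bash
python3 -m inch '[{"delta_pos":[0.44,-0.88,0],"rotation":[0,0,0]},{"delta_pos":[0.6,-0.77,0],"rotation":[0,0,0]},{"delta_pos":[0.74,-0.64,0],"rotation":[0,0,0]},{"delta_pos":[0.86,-0.49,0],"rotation":[0,0,0]},{"delta_pos":[0.93,-0.31,0],"rotation":[0,0,0]},{"delta_pos":[0.97,-0.12,0],"rotation":[0,0,0]}]'; python3 st.py
```

```text
time_s: 7.35
eef_pos: [0.4648, -0.2774, 0.0685]
eef_rot: [0.003, 0.719, 0.695, 0.001]
wrist_force: [9.4, -5.8, -5.6]
opening: 0.254
t 7.35 phi 267.4 r 4.87 tool xy cm [-0.22 -4.87] z 0.0685 Ftan -5.9 Frad -9.3 Fz 5.7 op 0.254
```

```bash
python3 -m inch '[{"delta_pos":[0.98,0.15,0],"rotation":[0,0,0]},{"delta_pos":[0.94,0.26,0],"rotation":[0,0,0]},{"delta_pos":[0.88,0.44,0],"rotation":[0,0,0]},{"delta_pos":[0.77,0.6,0],"rotation":[0,0,0]},{"delta_pos":[0.64,0.74,0],"rotation":[0,0,0]},{"delta_pos":[0.49,0.86,0],"rotation":[0,0,0]}]'; python3 st.py
```

```text
time_s: 7.95
eef_pos: [0.4927, -0.2319, 0.0683]
eef_rot: [-0.001, 0.719, 0.695, -0.002]
wrist_force: [-11.8, -4.1, 9.3]
opening: 0.251
t 7.95 phi 332.6 r 4.99 tool xy cm [ 4.43 -2.3 ] z 0.0683 Ftan -12.5 Frad 1.4 Fz -9.2 op 0.251
```

```bash
python3 -m inch '[{"delta_pos":[0.31,0.93,0],"rotation":[0,0,0]},{"delta_pos":[0.12,0.97,0],"rotation":[0,0,0]},{"delta_pos":[-0.07,0.98,0],"rotation":[0,0,0]},{"delta_pos":[-0.26,0.94,0],"rotation":[0,0,0]},{"delta_pos":[-0.44,0.88,0],"rotation":[0,0,0]},{"delta_pos":[-0.6,0.77,0],"rotation":[0,0,0]},{"delta_pos":[-0.74,0.64,0],"rotation":[0,0,0]},{"delta_pos":[-0.86,0.49,0],"rotation":[0,0,0]}]'; python3 st.py
python3 - <<'E'
from bench import camera;import cv2
cv2.imwrite("pics/w7.png",camera("wrist")["color"][:,:,::-1])
E
```

```text
time_s: 8.75
eef_pos: [0.5599, -0.2553, 0.0683]
eef_rot: [-0.003, 0.719, 0.695, 0.001]
wrist_force: [-3.1, 12.3, 10.8]
opening: 0.255
t 8.75 phi 62.4 r 5.1 tool xy cm [2.36 4.52] z 0.0683 Ftan -12.5 Frad 2.5 Fz -10.7 op 0.255
```

View pics/w7.png

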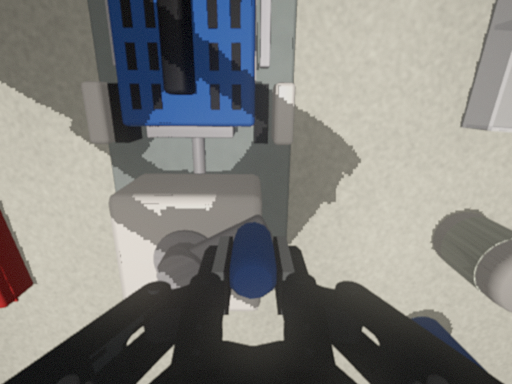

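The knob is still gripped at (253,258). The pusher plate at (190,130) is against the cassette, which is moving out. Carrying on.

```bash
python3 -m inch '[{"delta_pos":[-0.93,0.31,0],"rotation":[0,0,0]},{"delta_pos":[-0.97,0.12,0],"rotation":[0,0,0]},{"delta_pos":[-0.98,-0.07,0],"rotation":[0,0,0]},{"delta_pos":[-0.94,-0.26,0],"rotation":[0,0,0]},{"delta_pos":[-0.88,-0.44,0],"rotation":[0,0,0]},{"delta_pos":[-0.77,-0.6,0],"rotation":[0,0,0]},{"delta_pos":[-0.64,-0.74,0],"rotation":[0,0,0]},{"delta_pos":[-0.49,-0.86,0],"rotation":[0,0,0]}]'; python3 st.py
python3 -m inch '[{"delta_pos":[-0.31,-0.93,0],"rotation":[0,0,0]},{"delta_pos":[-0.12,-0.97,0],"rotation":[0,0,0]},{"delta_pos":[0.07,-0.98,0],"rotation":[0,0,0]},{"delta_pos":[0.26,-0.94,0],"rotation":[0,0,0]},{"delta_pos":[0.44,-0.88,0],"rotation":[0,0,0]}]'; python3 st.py
```

```text
time_s: 9.6
eef_pos: [0.5351, -0.3227, 0.0684]
eef_rot: [0.002, 0.719, 0.695, 0.002]
wrist_force: [10.3, 5.2, 1.1]
opening: 0.252
t 9.6 phi 152.7 r 5.05 tool xy cm [-4.49  2.32] z 0.0684 Ftan -11.6 Frad -0.3 Fz -1.1 op 0.252
time_s: 10.1
eef_pos: [0.4882, -0.3193, 0.0685]
eef_rot: [0.003, 0.719, 0.695, 0.001]
wrist_force: [11.7, -0.6, -4.0]
opening: 0.252
t 10.1 phi 208.6 r 4.94 tool xy cm [-4.34 -2.37] z 0.0685 Ftan -10.3 Frad -5.4 Fz 4.1 op 0.252
```

```bash
python3 -m inch '[{"delta_pos":[0.6,-0.77,0],"rotation":[0,0,0]},{"delta_pos":[0.74,-0.64,0],"rotation":[0,0,0]},{"delta_pos":[0.86,-0.49,0],"rotation":[0,0,0]},{"delta_pos":[0.93,-0.31,0],"rotation":[0,0,0]},{"delta_pos":[0.97,-0.12,0],"rotation":[0,0,0]},{"delta_pos":[0.98,0.07,0],"rotation":[0,0,0]},{"delta_pos":[0.94,0.26,0],"rotation":[0,0,0]},{"delta_pos":[0.88,0.44,0],"rotation":[0,0,0]}]'; python3 st.py
python3 -m inch '[{"delta_pos":[0.77,0.6,0],"rotation":[0,0,0]},{"delta_pos":[0.64,0.74,0],"rotation":[0,0,0]},{"delta_pos":[0.49,0.86,0],"rotation":[0,0,0]}]'; python3 st.py
```

```text
time_s: 10.9
eef_pos: [0.4715, -0.2518, 0.0684]
eef_rot: [0.001, 0.719, 0.695, -0.002]
wrist_force: [-5.0, -11.3, 1.8]
opening: 0.255
t 10.9 phi 298.4 r 4.91 tool xy cm [ 2.34 -4.32] z 0.0684 Ftan -12.2 Frad -1.4 Fz -1.8 op 0.255
time_s: 11.2
eef_pos: [0.4929, -0.2318, 0.0683]
eef_rot: [-0.001, 0.719, 0.695, -0.002]
wrist_force: [-8.7, -2.2, 10.0]
opening: 0.258
t 11.2 phi 332.9 r 4.99 tool xy cm [ 4.44 -2.27] z 0.0683 Ftan -8.8 Frad 1.7 Fz -9.9 op 0.258
```

```bash
python3 -m inch '[{"delta_pos":[0.31,0.93,0],"rotation":[0,0,0]},{"delta_pos":[0.12,0.97,0],"rotation":[0,0,0]}]'; python3 st.py
python3 -m inch '[{"delta_pos":[-0.07,0.98,0],"rotation":[0,0,0]},{"delta_pos":[-0.26,0.94,0],"rotation":[0,0,0]}]'; python3 st.py
```

```text
time_s: 11.4
eef_pos: [0.5125, -0.2268, 0.0683]
eef_rot: [-0.002, 0.719, 0.695, -0.001]
wrist_force: [-6.5, 0.9, 9.5]
opening: 0.251
t 11.4 phi 356.2 r 5.03 tool xy cm [ 5.02 -0.33] z 0.0683 Ftan -6.5 Frad 1.1 Fz -9.4 op 0.251
time_s: 11.6
eef_pos: [0.5329, -0.2302, 0.0684]
eef_rot: [-0.001, 0.719, 0.695, 0.0]
wrist_force: [-0.3, 1.6, 5.2]
opening: 0.252
t 11.6 phi 20.1 r 5.06 tool xy cm [4.75 1.74] z 0.0684 Ftan -0.9 Frad 1.4 Fz -5.2 op 0.252
```

Run:
```python
from bench import camera;import cv2
cv2.imwrite("pics/w8.png",camera("wrist")["color"][:,:,::-1])
```

```text
(no output)
```

View pics/w8.png

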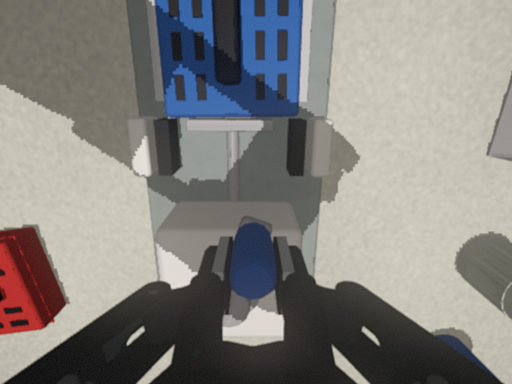

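The crank has gone light (Ftan −0.9 N), and the cassette's rear edge (v≈115) is past the clips. Two more steps (0.4 rad) to confirm, then stop.

```bash
python3 -m inch '[{"delta_pos":[-0.44,0.88,0],"rotation":[0,0,0]},{"delta_pos":[-0.6,0.77,0],"rotation":[0,0,0]},{"delta_pos":[0,0,0],"rotation":[0,0,0]}]'; python3 st.py
python3 - <<'E'
from h import *
from bench import camera,get_obs
o=get_obs();w=camera("wrist");np.save("pics/w9.npy",(o,w),allow_pickle=True)
i=camera("top")
np.save("pics/t9.npy",i,allow_pickle=True)
cv2.imwrite("pics/t9.png",cv2.resize(i["color"][130:220,230:390],None,fx=5,fy=5,interpolation=cv2.INTER_CUBIC)[:,:,::-1])
E
```

```text
time_s: 11.95
eef_pos: [0.5509, -0.2423, 0.0684]
eef_rot: [0.001, 0.719, 0.695, 0.001]
wrist_force: [3.9, 1.9, 5.9]
opening: 0.255
t 11.95 phi 45.0 r 5.09 tool xy cm [3.6 3.6] z 0.0684 Ftan 1.3 Frad 4.1 Fz -5.9 op 0.255
```

View pics/t9.png

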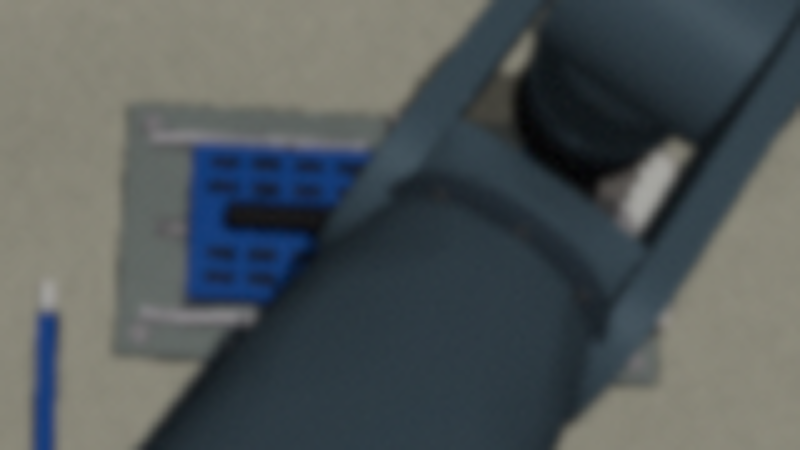

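```bash
python3 -m inch '[{"delta_pos":[-0.74,0.64,0],"rotation":[0,0,0]},{"delta_pos":[-0.86,0.49,0],"rotation":[0,0,0]},{"delta_pos":[0,0,0],"rotation":[0,0,0]}]'; python3 st.py
python3 -m inch '[{"delta_pos":[0,0,0],"rotation":[0,0,0]},{"delta_pos":[0,0,0],"rotation":[0,0,0]},{"delta_pos":[0,0,0],"rotation":[0,0,0]}]' 5.0
python3 -m inch '[{"delta_pos":[0,0,-2],"rotation":[0,0,0]},{"delta_pos":[0,0,-3],"rotation":[0,0,0]},{"delta_pos":[0,0,-4],"rotation":[0,0,0]},{"delta_pos":[0,0,-4],"rotation":[0,0,0]},{"delta_pos":[0,0,-2],"rotation":[0,0,0]},{"delta_pos":[0,0,0],"rotation":[0,0,0]}]'; python3 st.py
python3 - <<'E'
from h import *
from bench import camera,get_obs
o=get_obs();w=camera("wrist");np.save("pics/w10.npy",(o,w),allow_pickle=True)
cv2.imwrite("pics/w10.png",w["color"][:,:,::-1])
E
```

```text
time_s: 12.35
eef_pos: [0.5615, -0.2592, 0.0684]
eef_rot: [0.001, 0.719, 0.695, 0.0]
wrist_force: [4.6, 1.4, 5.0]
opening: 0.259
t 12.35 phi 67.7 r 5.11 tool xy cm [1.94 4.73] z 0.0684 Ftan 0.3 Frad 4.8 Fz -5.0 op 0.259
time_s: 12.65
eef_pos: [0.5595, -0.2579, 0.0671]
eef_rot: [-0.001, 0.719, 0.695, -0.0]
wrist_force: [1.0, 0.6, 0.3]
opening: 0.588
time_s: 13.25
eef_pos: [0.5622, -0.2595, 0.222]
eef_rot: [0.003, 0.719, 0.695, 0.0]
wrist_force: [0.7, 0.4, 0.4]
opening: 0.585
t 13.25 phi 69.6 r 5.23 tool xy cm [1.83 4.9 ] z 0.222 Ftan -0.2 Frad 0.8 Fz -0.4 op 0.585
```

View pics/w10.png

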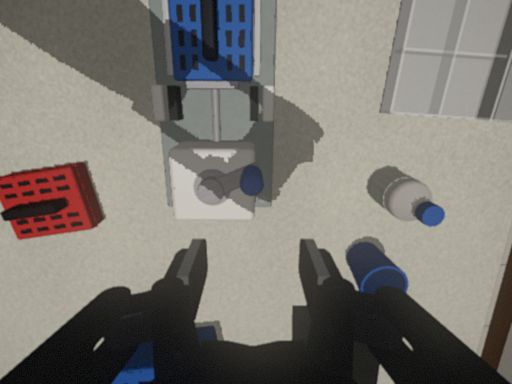

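```bash
python3 -m inch '[{"delta_pos":[2,-0.8,0],"rotation":[0,0,0]},{"delta_pos":[3.5,-1,0],"rotation":[0,0,0]},{"delta_pos":[4,-1,0],"rotation":[0,0,0]},{"delta_pos":[4,-1,0],"rotation":[0,0,0]},{"delta_pos":[3.5,-1,0],"rotation":[0,0,0]},{"delta_pos":[2,0,0],"rotation":[0,0,0]},{"delta_pos":[0,0,0],"rotation":[0,0,0]},{"delta_pos":[0,0,0],"rotation":[0,0,0]}]'
python3 - <<'E'
from h import *
from bench import camera,get_obs
o=get_obs();w=camera("wrist");np.save("pics/w11.npy",(o,w),allow_pickle=True)
cv2.imwrite("pics/w11.png",w["color"][:,:,::-1])
E
```

```text
time_s: 14.1
eef_pos: [0.5184, -0.0664, 0.2162]
eef_rot: [-0.001, 0.719, 0.695, -0.001]
wrist_force: [0.4, 0.1, 0.2]
opening: 0.592
```

View pics/w11.png

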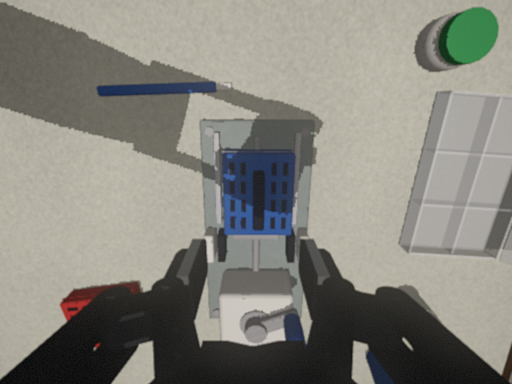

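Run:
```python
from h import *
o,w=np.load("pics/w11.npy",allow_pickle=True)
cv2.imwrite("pics/w11c.png",cv2.convertScaleAbs(cv2.resize(w["color"][140:250,205:310],None,fx=5.4,fy=5.4,interpolation=cv2.INTER_CUBIC)[:,:,::-1],alpha=1.8))
```

```text
(no output)
```

View pics/w11c.png

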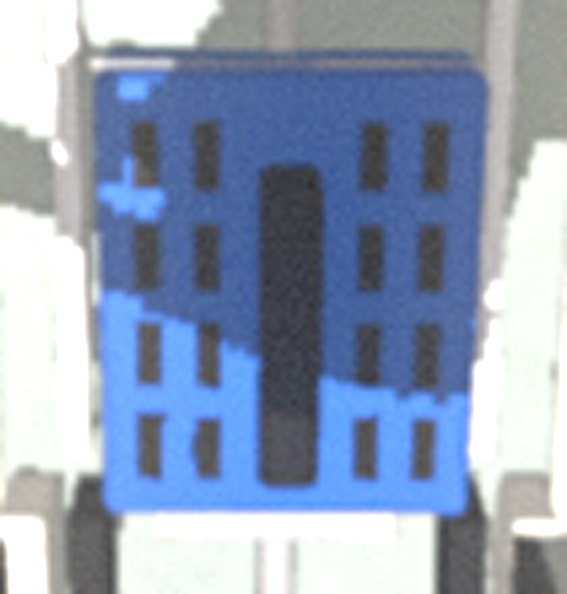

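Run:
```python
from h import *
np.set_printoptions(precision=4,suppress=True)
o,w=np.load("pics/w11.npy",allow_pickle=True)
C=lambda x,y:(205+x/5.4-.4,140+y/5.4-.4)
L=np.array([onz(w,*C(*p),.048,o) for p in [(97,70),(487,70),(467,515),(105,512)]]);print(L,L.mean(0))
d=(L[0]-L[3]+L[1]-L[2]);print("yaw y",np.degrees(np.arctan2(d[1],d[0])),"sizes",np.linalg.norm(L[0]-L[1]),np.linalg.norm(L[0]-L[3]))
H=[onz(w,*C(*p),.076,o) for p in[(291,172),(288,480)]];print(H,np.mean(H,0))
d=H[0]-H[1];print(np.degrees(np.arctan2(d[1],d[0])),np.linalg.norm(d))
M=rot(o["eef_rot"]);print("tool yaw",np.degrees(np.arctan2(M[1,0],M[0,0])))
```

```text
[[ 0.481  -0.0476  0.048 ]
 [ 0.5685 -0.0505  0.048 ]
 [ 0.565  -0.1607  0.048 ]
 [ 0.4758 -0.1571  0.048 ]] [ 0.5226 -0.104   0.048 ]
yaw y 87.73864918743791 sizes 0.08754841498438802 0.10953648558203545
[array([ 0.5236, -0.0657,  0.076 ]), array([ 0.5211, -0.1368,  0.076 ])] [ 0.5224 -0.1012  0.076 ]
87.94708259325354 0.07112974081506228
tool yaw 88.11305200646262
```

Run:
```python
from h import *
s=np.load("pics/side.npy",allow_pickle=True).item()
for z in(.11,.12,.13,.14):
    print(z,proj(s,[.5314,-.3115,z]),proj(s,[.5314,-.3335,z]),"shut case",proj(s,[.534,-.3125,z]))
```

```text
0.11 [280.12927255 126.88491121] [283.29959532 124.01904914] shut case [279.44205761 126.58468571]
0.12 [280.21962817 123.62318977] [283.40521774 120.79246488] shut case [279.52859705 123.32697225]
0.13 [280.31095328 120.32647084] [283.51195594 117.53179572] shut case [279.61606343 120.03436471]
0.14 [280.40326357 116.99418811] [283.61982768 114.23649872] shut case [279.70447172 116.70629945]
```

```bash
python3 -m inch '[{"delta_pos":[-1.8,0.3,2],"rotation":[0,0,0]},{"delta_pos":[-1.8,0.2,3],"rotation":[0,0,0]},{"delta_pos":[0,0,4],"rotation":[0,0,0]},{"delta_pos":[0,0,3.6],"rotation":[0,0,0]},{"delta_pos":[0,0,2.4],"rotation":[0,0,0]},{"delta_pos":[0,0,0],"rotation":[0,0,0]},{"delta_pos":[0,0,0],"rotation":[0,0,0]}]' 4.2
python3 - <<'E'
from h import *
from bench import camera,get_obs
o=get_obs();w=camera("wrist");cv2.imwrite("pics/w12.png",w["color"][:,:,::-1]);i=camera("side")["color"][110:230,200:320];cv2.imwrite("pics/s12.png",cv2.resize(i,None,fx=5,fy=5)[:,:,::-1])
M=rot(o["eef_rot"]);print(o["eef_pos"],M.T@(np.array([.5225,-.1025,.0135])-o["eef_pos"])*100)
E
```

```text
time_s: 14.85
eef_pos: [0.5228, -0.1037, 0.0677]
eef_rot: [-0.001, 0.719, 0.695, -0.0]
wrist_force: [-0.8, -0.2, 0.2]
opening: 0.493
[ 0.52282901 -0.1037461   0.067709  ] [ 0.12178833 -0.03064315  5.42097772]
```

View pics/w12.png

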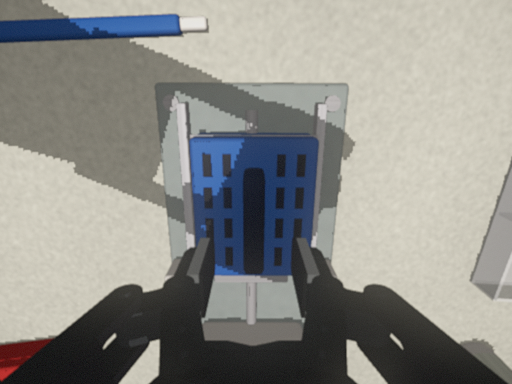

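View pics/s12.png

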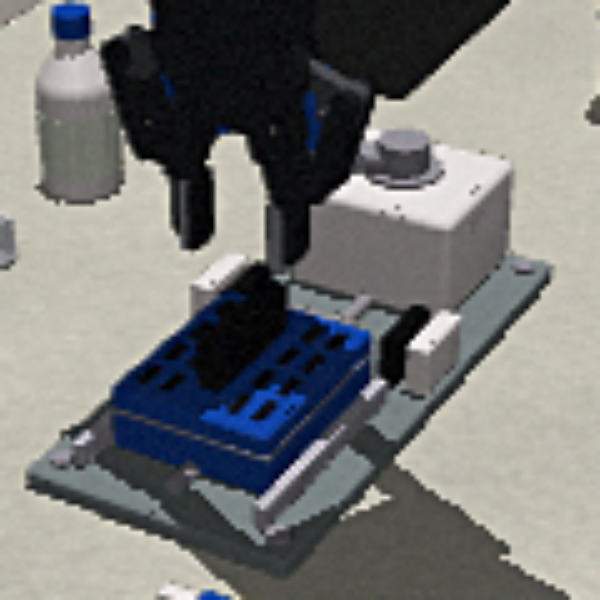

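The fingers straddle the handle: its centre is at (254,220), the jaws' middle at column 254. Descending.

```bash
python3 -m inch '[{"delta_pos":[0.1,0,1.5],"rotation":[0,0,0]},{"delta_pos":[0,0,1.8],"rotation":[0,0,0]},{"delta_pos":[0,0,1.2],"rotation":[0,0,0]},{"delta_pos":[0,0,0.6],"rotation":[0,0,0]},{"delta_pos":[0,0,0.1],"rotation":[0,0,0]},{"delta_pos":[0,0,0],"rotation":[0,0,0]}]'
python3 - <<'E'
from h import *
from bench import camera,get_obs
o=get_obs();w=camera("wrist");cv2.imwrite("pics/w13.png",w["color"][:,:,::-1]);i=camera("side")["color"][110:230,200:320];cv2.imwrite("pics/s13.png",cv2.resize(i,None,fx=5,fy=5)[:,:,::-1])
E
```

```text
time_s: 15.55
eef_pos: [0.5236, -0.1021, 0.0165]
eef_rot: [0.0, 0.719, 0.695, 0.0]
wrist_force: [-0.1, -0.6, -0.3]
opening: 0.491
```

View pics/w13.png

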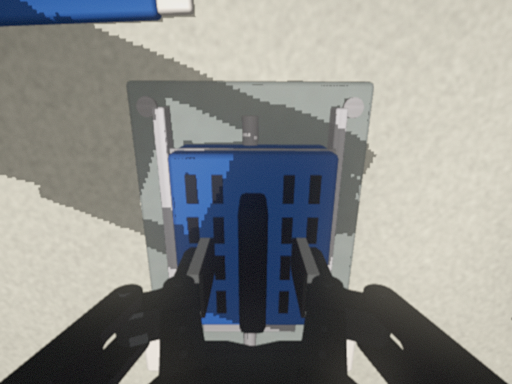

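View pics/s13.png

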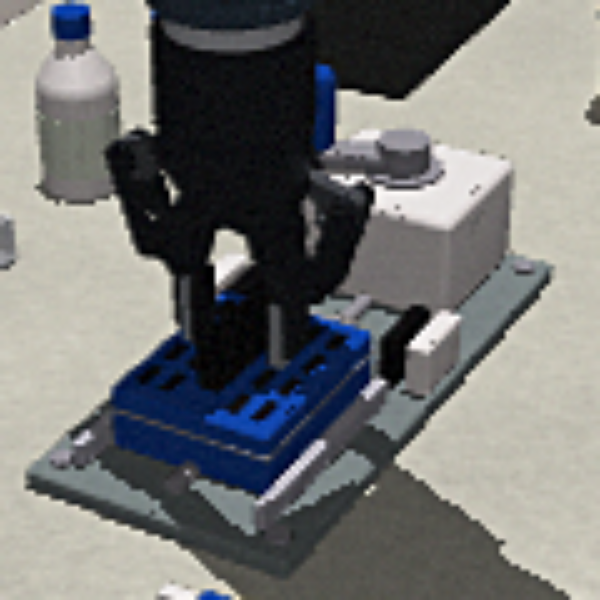

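```bash
python3 -m inch '[{"delta_pos":[0,0,0],"rotation":[0,0,0]},{"delta_pos":[0,0,0],"rotation":[0,0,0]},{"delta_pos":[0,0,0],"rotation":[0,0,0]},{"delta_pos":[0,0,0],"rotation":[0,0,0]},{"delta_pos":[0,0,0],"rotation":[0,0,0]},{"delta_pos":[0,0,0],"rotation":[0,0,0]}]' 0
python3 -m inch '[{"delta_pos":[0,0,-0.3],"rotation":[0,0,0]},{"delta_pos":[0,0,-0.6],"rotation":[0,0,0]},{"delta_pos":[0,0,-0.8],"rotation":[0,0,0]},{"delta_pos":[0,0,-1.3],"rotation":[0,0,0]},{"delta_pos":[0,0,0],"rotation":[0,0,0]}]'
python3 - <<'E'
from h import *
from bench import camera,get_obs
o=get_obs();w=camera("wrist");cv2.imwrite("pics/w14.png",w["color"][:,:,::-1]);i=camera("side")["color"][110:230,200:320];cv2.imwrite("pics/s14.png",cv2.resize(i,None,fx=5,fy=5)[:,:,::-1])
print(o["torque"])
E
```

```text
time_s: 16.25
eef_pos: [0.5236, -0.102, 0.0165]
eef_rot: [0.0, 0.719, 0.695, 0.0]
wrist_force: [-1.0, 0.2, 6.2]
opening: 0.15
time_s: 16.75
eef_pos: [0.5248, -0.1025, 0.0483]
eef_rot: [0.002, 0.719, 0.695, 0.001]
wrist_force: [0.8, 1.2, -0.6]
opening: 0.15
[ 0.22989411 -0.02800909  0.00968028]
```

View pics/w14.png

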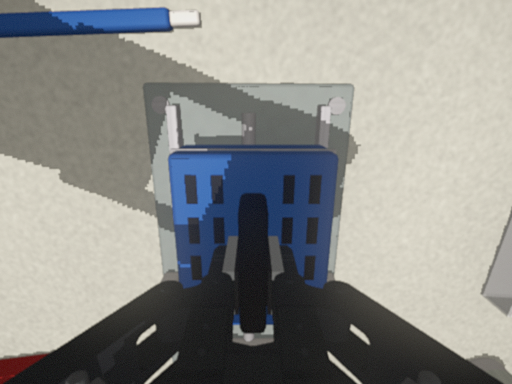

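View pics/s14.png

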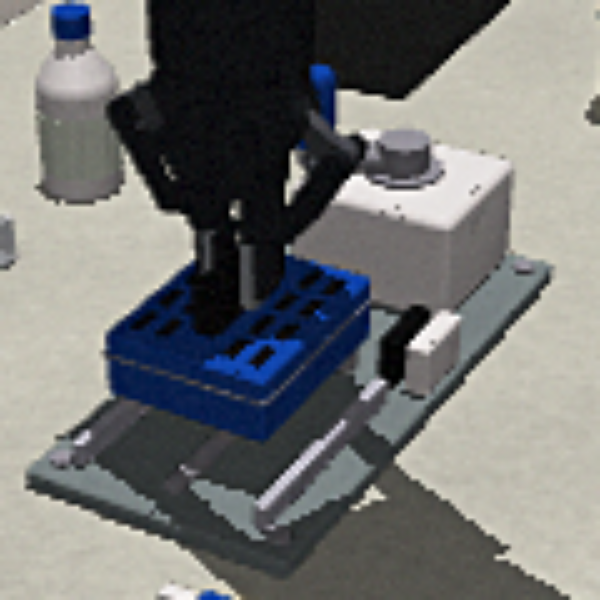

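Cassette lifted level (opening 0.15 ≈ 13 mm). Raising it and carrying it to the tray.

```bash
python3 -m inch '[{"delta_pos":[0,0,-1.5],"rotation":[0,0,0]},{"delta_pos":[0,0,-2],"rotation":[0,0,0]},{"delta_pos":[0,0,-2],"rotation":[0,0,0]},{"delta_pos":[0.6,0,-0.7],"rotation":[0,0,0]},{"delta_pos":[1.2,-0.2,0],"rotation":[0,0,0]},{"delta_pos":[1.8,-0.2,0],"rotation":[0,0,0]},{"delta_pos":[2.5,-0.3,0],"rotation":[0,0,0]},{"delta_pos":[2.5,-0.3,0],"rotation":[0,0,0]},{"delta_pos":[2.5,-0.4,0],"rotation":[0,0,0]},{"delta_pos":[2.5,-0.4,0],"rotation":[0,0,0]}]'
python3 -m inch '[{"delta_pos":[2.5,-0.4,0],"rotation":[0,0,0]},{"delta_pos":[2.5,-0.4,0],"rotation":[0,0,0]},{"delta_pos":[2.5,-0.4,0],"rotation":[0,0,0]},{"delta_pos":[2.5,-0.4,0],"rotation":[0,0,0]},{"delta_pos":[2.5,-0.4,0],"rotation":[0,0,0]},{"delta_pos":[2.5,-0.4,0],"rotation":[0,0,0]},{"delta_pos":[2.5,-0.3,0],"rotation":[0,0,0]},{"delta_pos":[2,-0.2,0],"rotation":[0,0,0]},{"delta_pos":[1.5,-0.2,0],"rotation":[0,0,0]},{"delta_pos":[1,-0.2,0],"rotation":[0,0,0]}]'
python3 -m inch '[{"delta_pos":[0,0,0],"rotation":[0,0,-0.05]},{"delta_pos":[0,0,0],"rotation":[0,0,-0.1]},{"delta_pos":[0,0,0],"rotation":[0,0,-0.05]},{"delta_pos":[0,0,0],"rotation":[0,0,0]},{"delta_pos":[0,0,0],"rotation":[0,0,0]}]'
python3 - <<'E'
from h import *
from bench import camera,get_obs
o=get_obs();w=camera("wrist");cv2.imwrite("pics/w15.png",w["color"][:,:,::-1]);cv2.imwrite("pics/s15.png",camera("side")["color"][:,:,::-1])
np.save("pics/w15.npy",(o,w),allow_pickle=True)
M=rot(o["eef_rot"]);print(o["eef_pos"],M.round(3),M.T@(np.array([.49,.2555,.1])-o["eef_pos"])*100,o["wrist_force"],o["opening"])
E
```

```text
time_s: 17.85
eef_pos: [0.5079, 0.0368, 0.1061]
eef_rot: [-0.001, 0.719, 0.695, -0.001]
wrist_force: [-0.5, 1.0, -3.4]
opening: 0.15
time_s: 18.85
eef_pos: [0.4828, 0.2569, 0.1067]
eef_rot: [-0.001, 0.719, 0.695, -0.001]
wrist_force: [0.3, 0.2, -3.8]
opening: 0.148
time_s: 19.35
eef_pos: [0.4839, 0.2555, 0.1075]
eef_rot: [-0.0, 0.647, 0.763, -0.0]
wrist_force: [-0.2, 1.1, -3.5]
opening: 0.149
[0.48392848 0.25546877 0.10750333] [[-0.163  0.987 -0.001]
 [ 0.987  0.163 -0.   ]
 [-0.    -0.001 -1.   ]] [-0.09604662  0.60004096  0.74991249] [-0.19694752  1.13171182 -3.50958364] 0.14939362314228757
```

View pics/w15.png

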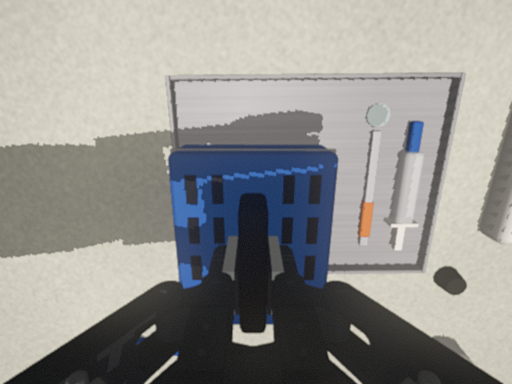

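View pics/s15.png

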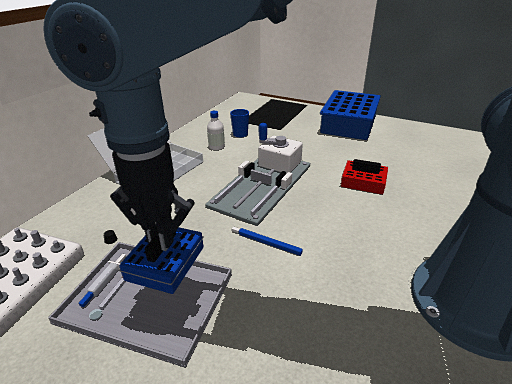

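Run:
```python
from h import *
np.set_printoptions(precision=4,suppress=True)
o,w=np.load("pics/w15.npy",allow_pickle=True)
L=np.array([onz(w,*p,.018,o) for p in [(168,77),(463,74),(427,271)]]);print(L)
a=L[1]-L[0];b=L[1]-L[2];print(np.linalg.norm(a),np.degrees(np.arctan2(a[1],a[0])),np.linalg.norm(b),np.degrees(np.arctan2(b[1],b[0])))
c=(L[0]+L[2])/2;u=a/np.linalg.norm(a);print("centre",c,"place",c-.045*u)
M=rot(o["eef_rot"]);p=c-.045*u;p[2]=.1075;print("tool yaw",np.degrees(np.arctan2(M[1,0],M[0,0])),M.T@(p-o["eef_pos"])*100)
```

```text
[[0.3943 0.3395 0.018 ]
 [0.6456 0.3837 0.018 ]
 [0.6836 0.1909 0.018 ]]
0.25520656259691804 9.962128820342866 0.19649305573727255 101.13757493175827
centre [0.5389 0.2652 0.018 ] place [0.4946 0.2574 0.018 ]
tool yaw 99.4083415187872 [ 0.019   1.0865 -0.0005]
```

```bash
python3 -m inch '[{"delta_pos":[0,0.4,1],"rotation":[0,0,0]},{"delta_pos":[0,0.4,2],"rotation":[0,0,0]},{"delta_pos":[0,0,2],"rotation":[0,0,0]},{"delta_pos":[0,0,1.8],"rotation":[0,0,0]},{"delta_pos":[0,0,1],"rotation":[0,0,0]},{"delta_pos":[0,0,0.7],"rotation":[0,0,0]},{"delta_pos":[0,0,0.4],"rotation":[0,0,0]},{"delta_pos":[0,0,0],"rotation":[0,0,0]},{"delta_pos":[0,0,0],"rotation":[0,0,0]}]'
python3 - <<'E'
from h import *
from bench import camera,get_obs
cv2.imwrite("pics/s16.png",cv2.resize(camera("side")["color"][200:370,40:250],None,fx=3.5,fy=3.5)[:,:,::-1])
E
```

```text
time_s: 20.35
eef_pos: [0.4928, 0.2572, 0.0196]
eef_rot: [0.0, 0.646, 0.763, 0.001]
wrist_force: [0.5, -0.9, -2.6]
opening: 0.149
```

View pics/s16.png

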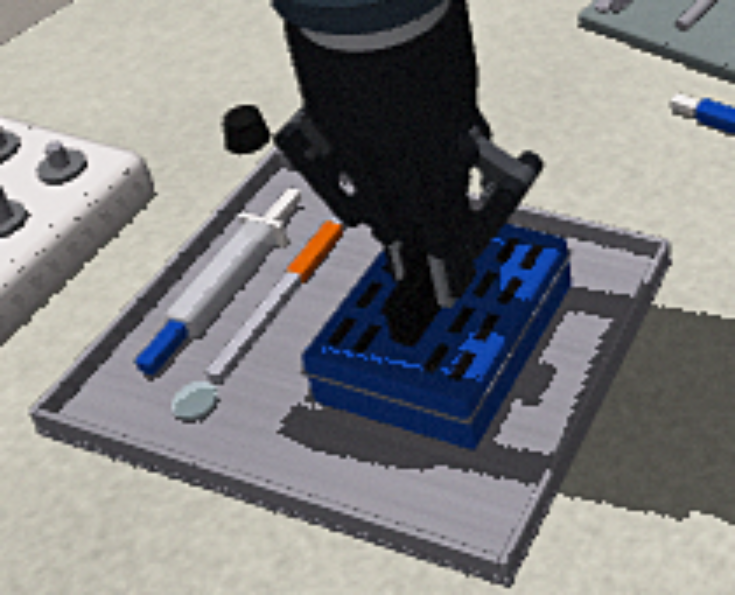

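It's over the empty half, square with the tray and clear of the mirror and syringe. Lowering gently to contact.

```bash
python3 -m inch '[{"delta_pos":[0,0,0.3],"rotation":[0,0,0]},{"delta_pos":[0,0,0.3],"rotation":[0,0,0]},{"delta_pos":[0,0,0.2],"rotation":[0,0,0]},{"delta_pos":[0,0,0],"rotation":[0,0,0]}]'
python3 -m inch '[{"delta_pos":[0,0,0.1],"rotation":[0,0,0]},{"delta_pos":[0,0,0.1],"rotation":[0,0,0]},{"delta_pos":[0,0,0],"rotation":[0,0,0]}]'
```

```text
time_s: 20.8
eef_pos: [0.4918, 0.2569, 0.0105]
eef_rot: [-0.0, 0.646, 0.763, -0.0]
wrist_force: [-1.1, 0.3, -3.3]
opening: 0.151
time_s: 21.1
eef_pos: [0.492, 0.257, 0.0088]
eef_rot: [-0.0, 0.646, 0.763, -0.0]
wrist_force: [-0.2, -0.2, -3.0]
opening: 0.148
```

```bash
python3 -m inch '[{"delta_pos":[0,0,0.1],"rotation":[0,0,0]},{"delta_pos":[0,0,0],"rotation":[0,0,0]}]'
python3 -m inch '[{"delta_pos":[0,0,0.1],"rotation":[0,0,0]},{"delta_pos":[0,0,0],"rotation":[0,0,0]}]'
```

```text
time_s: 21.3
eef_pos: [0.4922, 0.257, 0.0085]
eef_rot: [0.0, 0.646, 0.763, -0.0]
wrist_force: [-2.3, 0.0, 3.2]
opening: 0.148
time_s: 21.5
eef_pos: [0.4922, 0.257, 0.0085]
eef_rot: [0.0, 0.646, 0.763, -0.0]
wrist_force: [-7.2, -2.9, 13.1]
opening: 0.152
```

It's seated (the force went from −3 to +13 N and z stopped at 0.0085). Easing back 1 mm and releasing.

```bash
python3 -m inch '[{"delta_pos":[0,0,-0.1],"rotation":[0,0,0]},{"delta_pos":[0,0,0],"rotation":[0,0,0]}]'
python3 -m inch '[{"delta_pos":[0,0,0],"rotation":[0,0,0]},{"delta_pos":[0,0,0],"rotation":[0,0,0]},{"delta_pos":[0,0,0],"rotation":[0,0,0]},{"delta_pos":[0,0,0],"rotation":[0,0,0]}]' 4.2
python3 -m inch '[{"delta_pos":[0,0,-1],"rotation":[0,0,0]},{"delta_pos":[0,0,-2],"rotation":[0,0,0]},{"delta_pos":[0,0,-4],"rotation":[0,0,0]},{"delta_pos":[0,0,-4],"rotation":[0,0,0]},{"delta_pos":[0,0,-4],"rotation":[0,0,0]},{"delta_pos":[0,0,-3],"rotation":[0,0,0]},{"delta_pos":[0,0,0],"rotation":[0,0,0]},{"delta_pos":[0,0,0],"rotation":[0,0,0]}]'
python3 - <<'E'
from h import *
from bench import camera,get_obs
o=get_obs();w=camera("wrist");cv2.imwrite("pics/w17.png",w["color"][:,:,::-1]);cv2.imwrite("pics/s17.png",camera("side")["color"][:,:,::-1])
np.save("pics/w17.npy",(o,w),allow_pickle=True)
E
```

```text
time_s: 21.7
eef_pos: [0.4924, 0.2571, 0.0085]
eef_rot: [0.0, 0.646, 0.763, 0.0]
wrist_force: [-3.1, -0.5, 6.9]
opening: 0.154
time_s: 22.1
eef_pos: [0.4922, 0.257, 0.0078]
eef_rot: [0.0, 0.646, 0.763, 0.0]
wrist_force: [0.1, -0.5, -0.1]
opening: 0.492
time_s: 22.9
eef_pos: [0.4926, 0.2572, 0.1891]
eef_rot: [0.001, 0.646, 0.763, 0.001]
wrist_force: [-0.5, -0.5, 0.4]
opening: 0.495
```

View pics/w17.png

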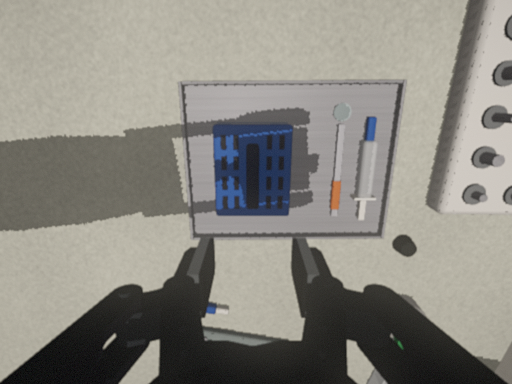

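View pics/s17.png

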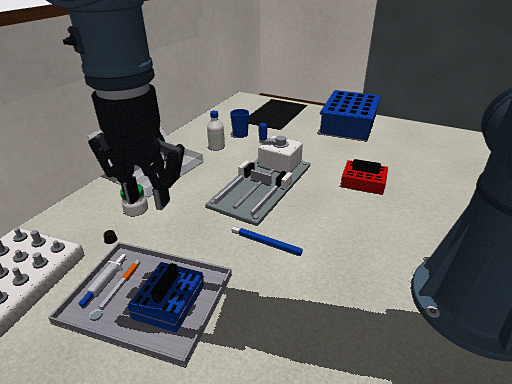

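The cassette lies flat and square in the tray's empty half (wrist view (253,170), side view (167,293)). The mirror and syringe haven't moved, and the gripper is well clear. Handing in.

```bash
python3 -c "
from bench import hand_in;print(hand_in())"
```

```text
the job is handed in; nothing more can be done
None
```

I wound the crank clockwise about 11 rad until it went light, moved the cassette by its handle into the tray's empty half, let go and handed in at about 23 s.

- **Crank:** the tangential force ran at 6 to 12 N, then fell to about 1 N. I stopped at most about 1.2 rad past the release, estimated from the wrist position. The images put the cassette about 45 to 47 mm out, against the 44 mm needed.
- **Placing:** I lowered the cassette until it touched the floor (force from −3 N to +13 N, z stopped falling), eased back 1 mm and opened the gripper.
- **Last checks:** the wrist and side pictures show the cassette flat and square in the empty half. The mirror and syringe are where they were, and the gripper is about 18 cm above with no force on it.
- **What disagreed:** the first grip on the knob closed on nothing. The pictures showed the real fingertips about 4 cm behind the reported TCP, so I corrected for that by eye and force in every later grasp. The two tray measurements differed by about 5 mm, well inside the room available.

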